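# Set the blade load on the bench ink proofer

### The job

On the white ink proofer, turn the red knob clockwise until the tip of the yellow sprung arm points at the green flag, then let go of the knob. Do not push the yellow arm itself, and leave the grey dial on the other box and the things standing about as they are.

Things in the scene. Friction and masses are not known exactly. Their poses are not given: they have to be found in the camera images.
- load_knob_grip (a point): Red knob on the white proofer (fixed, 260 x 320 mm, top 50 mm up, nothing on it above 115 mm): upright bar 51 long, 14 thick, 64 to 94 mm above the bench, on a disc 54 across. Point: on its vertical axis, 87 mm up. x along the bar, z up; turns with the knob. It needs 0.6 to 1.4 rad clockwise seen from above (stop 1.7 rad from its lower end), about 0.1 N m, and stays where left.
- pointer: Yellow sprung arm, 130 x 12 mm, flat, 10 mm above the casing, spring coiled round its pivot. Origin: on the pivot, 58 mm above the bench; x along the arm to its tip. 1 rad of the red knob clockwise swings it at once 0.5 rad counter-clockwise seen from above (tip 65 mm, away from the knob).
- pointer_tip (a point): Tip of the yellow arm, 130 mm from its pivot, 62 mm above the bench.
- mark_point (a point): Set mark: where the yellow tip must come, 130 mm from the same pivot, 62 mm above the bench, in line with the green stripe; a small upright green flag (16 mm wide, 28 mm high) stands 27 mm farther out. x from the pivot to the flag. Fixed during the job; its place along the scale differs each time.
- dial_edge (a point): Bystander: one end of the bar of a grey knob, the same shape and size as the red one, on a separate grey box (150 x 120 x 45 mm). 24 mm from that knob's vertical axis, 76 mm above the bench. Not to be turned.
- wash_bottle: Bystander: loose white bottle with red cap, 64 mm across, 170 mm high; origin at the centre of its foot, z up.
- steel_pot: Bystander: loose open steel pot, 100 mm across without its side handles, 90 mm high; origin at the centre of its foot, z up.
- ink_jar: Bystander: loose blue jar with white cap, 72 mm across, 100 mm high; origin at the centre of its foot, z up.

How it is judged:
By the outcome, as a careful person would: the job done as asked, in the order asked, and still so for the second after the job is handed in, with the robot touching nothing.
It also fails if it takes over 32 s, if anything falls off the work surface, if the arm or the gripper's body presses on something with over 40 N, if the wrist force passes 120 N, or if a joint passes its speed limit or range.

### The arm

A 6-joint arm with a two-finger parallel gripper is mounted at the origin on the work surface. World frame = base frame: x ahead of the robot, y to its left, z up, the work surface at z = 0. Lengths are in m, angles in rad, forces in N, time in s.
With the tool pointing down it reaches from about 0.425 to 0.95 m from the base axis. Payload 3.5 kg.
Tool frame: the origin (TCP) lies between the finger pads; the fingertips stand 25 mm ahead of it and the grasp point (between the pads) lies 6 mm ahead of it (ctrl.finger_overhang is the distance from the TCP to the fingertips, in m); x points along the fingers, y is the direction in which the jaws open and shut, and the axes are right-handed (so a half turn about x gives the same grasp; the last joint's range is limited). The gripper opens to 85 mm and grips with 20 to 120 N. Pads are 22 mm wide; open, the fingers measure 114 mm over their backs; the gripper's body (76 mm by 85 mm) begins 54 mm behind the grasp point. The pads swing forward as they close: fully open they stand 13 mm farther back than shut.
Start: joints at [0.961, 0.286, 1.577, -0, 1.279, -0.15], TCP at [0.3, 0.605, 0.222] pointing down, gripper open.
Joint ranges: [-2.77, 2.77], [-0.9, 2.22], [0.21, 2.48], [-1.53, 4.67], [0.24, 2.81], [-2.84, 2.84]. Speed limits (rad/s): [2.79, 2.79, 3.14, 3.14, 3.14, 3.14].

### API

Orientations are given as a unit quaternion [x, y, z, w].
In Python, from plant import ctrl gives the robot as it stands.
- The arm moves only by the tool play_rows, never from a script. Its argument "targets" is a list of rows, each an object with "delta_pos": the shift along the world's x, y, z normalised to -1 to 1, where 1 is 1000 mm, a list of three; "delta_rot": the turn, a rotation vector about the world's x, y, z normalised to -1 to 1, where 1 is pi rad, a list of three; "claw": the finger opening in mm, from 0 to 85.4. In form: [{"delta_pos": [tx, ty, tz], "delta_rot": [wx, wy, wz], "claw": claw}, ...]. A call has 1 to 20 rows; each row is the pose to reach, as a shift and turn from the pose measured when the call began, turning the shorter way round; what a row does not reach only later rows make up. A row lasts 1/12 s, in which the tool goes at most 41.7 mm and 7.16 degrees, less where a joint would pass 70% of its speed; a pose out of reach is approached as far as the arm can. A call with a number of a shift or a turn outside -1 to 1 is refused whole. A call with a gripper value outside its range is refused whole. The fingers move at their own pace and stop on an object; "newtons" is the grip in N (left out, the last holds). Time passes only in rows, so rows that repeat a pose let the fingers close. It gives the time, the measured TCP pose, the force and the opening at its end, in the units of the state.
- ctrl.get_state(): the state, without advancing time (a new reading comes with each control period).
- ctrl.read_camera(name): name is "side" or "top"; returns the picture (480x640x3 uint8, blue, green, red); there is no depth.
- ctrl.calibration(name): a dict with "fx", "fy", "cx", "cy" (pixels), "k1" (the pictures are not rectified: a ray, as slopes to the right and down, at radius r is drawn at 1 + k1 r^2 times it, then the intrinsics apply), "camera_from_world" (4x4, takes a point from world to camera coordinates). Camera axes: x right, y down, z forward; pixel columns grow to the right and rows downward; lengths in m; the calibration is good to about 2 mm. A picture is of the moment at which its call begins. calibration takes no time and is no camera call.
- ctrl.sign_off(): hands the job in, once; it reports no verdict.
The state is a dict: "time": time; "qpos": joint angles; "dq": joint speeds; "joint_efforts": joint torques, N m; "eef_pos": TCP position; "tcp_rot": TCP orientation; "contact_force": force on the tool from outside, world axes, zero at the start; "wrist_torque": the same for the moment, N m; "opening": opening from 0.0 (shut) to 1.0 (fully open).
Only numpy, scipy, OpenCV 4.12 (cv2) and the standard library are available. Lean on these libraries where they do the work, as an engineer would, in place of code of your own. Each camera call takes 0.05 s, during which the arm holds its last target. There are 200 camera calls.

## Working session

There is one attempt and no reset: what is moved stays moved. The work goes in short steps, Python scripts to look and compute and a tool call to move; the robot and the scene stay as the last step left them, time stands still between calls to the robot, and variables do not carry over. Pictures are saved under pics/ and viewed, about 8 in all and at most 12, crops included, and the job is handed in when it is done.

Besides the shell and the picture viewer there is one more tool, called after "Call:" as name([rows], argument=value, ...), one row to a line, values as JSON. play_rows: Moves the arm, as the interface text tells. Its arguments: {"type":"object","properties":{"targets":{"type":"array"},"newtons":{"type":"number"}},"required":["targets"]}

```bash
mkdir -p pics
cat > h.py <<'E'
import numpy as np, cv2
from plant import ctrl
def ray(cam,px):
    c=ctrl.calibration(cam); d=np.array([(px[0]-c["cx"])/c["fx"],(px[1]-c["cy"])/c["fy"]]); s=d.copy()
    for _ in range(20): s=d/(1+c["k1"]*(s@s))
    T=np.array(c["camera_from_world"]); R,t=T[:3,:3],T[:3,3]
    return -R.T@t, R.T@np.array([s[0],s[1],1])
def onplane(cam,px,z):
    o,d=ray(cam,px); return o+d*(z-o[2])/d[2]
def proj(cam,p):
    c=ctrl.calibration(cam); T=np.array(c["camera_from_world"]); q=T[:3,:3]@np.array(p)+T[:3,3]
    s=q[:2]/q[2]; s=s*(1+c["k1"]*(s@s)); return s[0]*c["fx"]+c["cx"], s[1]*c["fy"]+c["cy"]
E
python3 - <<'E'
from h import *
for n in("top","side"):
    cv2.imwrite(f"pics/{n}0.png",ctrl.read_camera(n)); print(n,ray(n,(320,240)))
print(ctrl.get_state())
E
```

```text
top (array([0.37240962, 0.02745687, 1.21083828]), array([ 0.13302021,  0.01845956, -0.99113679]))
side (array([ 0.32467577, -0.9243124 ,  0.67573134]), array([ 0.19622718,  0.83161363, -0.51981693]))
{'time': 0.1, 'qpos': array([ 9.61003812e-01,  2.87126414e-01,  1.57805679e+00, -2.40255531e-05,
        1.27859970e+00, -1.49988878e-01]), 'dq': array([-0.00073047, -0.0040151 , -0.00417205, -0.00149939, -0.00081445,
       -0.00131332]), 'joint_efforts': array([ 1.91919804e-03, -4.07296193e+01, -2.93699813e+01, -1.91319771e-05,
        3.41080333e-03, -2.10016111e-05]), 'eef_pos': array([0.29915541, 0.60438854, 0.22033845]), 'tcp_rot': array([ 0.16041219,  0.68878168, -0.16185654,  0.68822248]), 'contact_force': array([0.13340793, 0.51716532, 0.55222828]), 'wrist_torque': array([ 0.03343115, -0.01701452,  0.06033411]), 'opening': 0.9971244405409939}
```

View pics/top0.png

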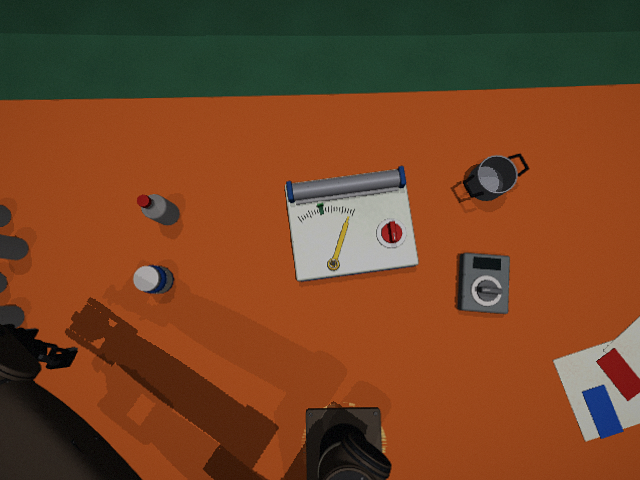

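View pics/side0.png

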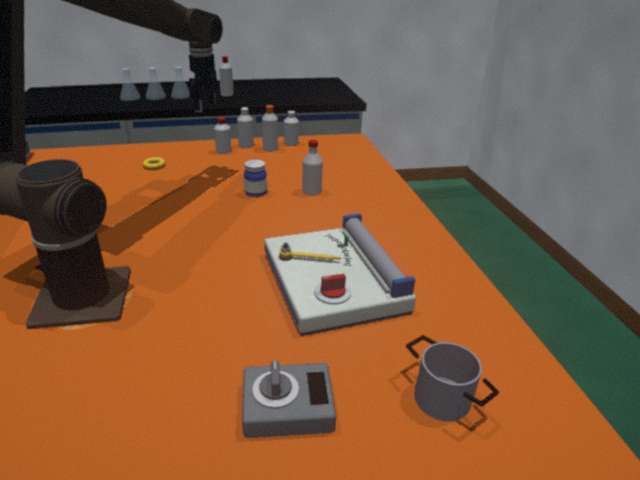

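Top view: red knob at about (391,233), yellow pivot (333,264), tip (347,219), green flag (320,209). The grey dial is at (487,290), well clear. Next I measure these in a zoomed crop.

```bash
cat >> h.py <<'E'
def mask(im,kind):
    h=cv2.cvtColor(im,cv2.COLOR_BGR2HSV); H,S,V=[h[...,i].astype(int) for i in range(3)]
    m={'red':((H<6)|(H>172))&(S>150)&(V>60),'yel':(H>18)&(H<34)&(S>110)&(V>70),'grn':(H>45)&(H<90)&(S>80)}[kind]
    return m
def pix(im,kind,box):
    x0,y0,x1,y1=box; ys,xs=np.nonzero(mask(im,kind)[y0:y1,x0:x1]); return np.c_[xs+x0,ys+y0].astype(float)
BOX=(285,195,415,280)
def arm(im):
    P=pix(im,'yel',BOX); Q=np.array([onplane('top',p,.061)[:2] for p in P])
    return P,Q
E
python3 - <<'E'
from h import *
im=ctrl.read_camera("top")
c=im[190:285,285:420]; cv2.imwrite("pics/c1.png",cv2.resize(c,None,fx=5.9,fy=5.9,interpolation=cv2.INTER_CUBIC))
P,Q=arm(im); print(len(P),P.min(0),P.max(0))
G=pix(im,'grn',BOX); print('grn',len(G),G.mean(0),G.min(0),G.max(0))
R=pix(im,'red',BOX); print('red',len(R),R.mean(0),R.min(0),R.max(0)); print([im[int(y),int(x)].tolist() for x,y in R[::25]])
s=ctrl.read_camera("side")
c=s[220:310,255:400]; cv2.imwrite("pics/c2.png",cv2.resize(c,None,fx=5.5,fy=5.5,interpolation=cv2.INTER_CUBIC))
print(onplane('top',(391,233),.07),onplane('top',(333,264),.06))
E
```

```text
239 [328. 217.] [348. 269.]
grn 46 [320.52173913 207.82608696] [317. 203.] [323. 213.]
red 290 [389.37586207 234.42068966] [319. 222.] [401. 279.]
[[20, 21, 124], [31, 33, 146], [30, 34, 144], [23, 23, 118], [28, 33, 145], [31, 35, 148], [37, 38, 151], [30, 34, 146], [33, 36, 150], [43, 45, 110], [25, 28, 145], [41, 49, 102]]
[ 0.53897797 -0.13316422  0.07      ] [0.46399813 0.01697886 0.06      ]
```

View pics/c1.png

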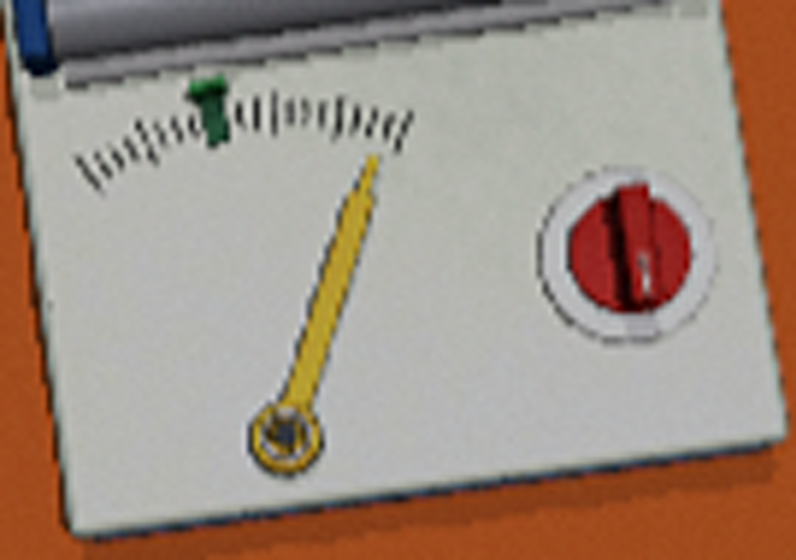

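View pics/c2.png

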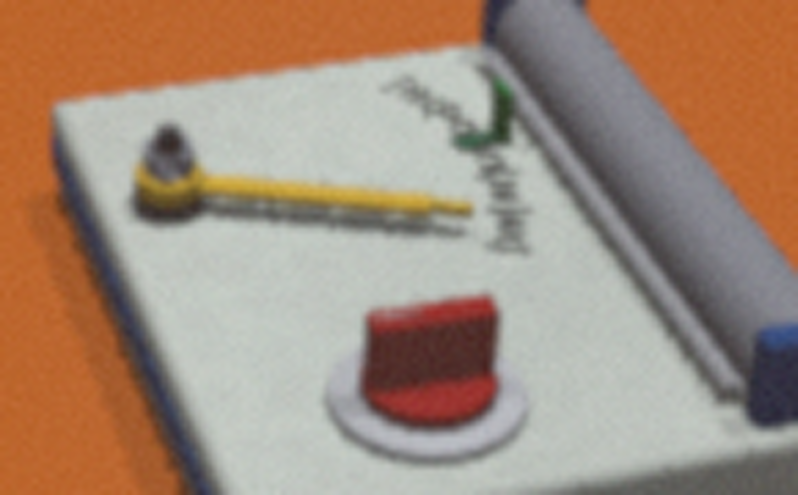

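The crops show the knob bar almost along x (crop ends (633,184) and (645,306)). The pivot is at (286,437), the tip at (374,157), and the green stripe runs (216,143)–(210,105) with the flag at its outer end.

Run:
```python
from h import *
f=lambda u,v,z: onplane('top',(285+(u+.5)/5.9-.5,190+(v+.5)/5.9-.5),z)[:2]
disc=f(630.5,252,.064); b1=f(633,184,.094); b2=f(645,306,.094)
print('disc',disc,'bar mid',(b1+b2)/2,'len',np.linalg.norm(b1-b2),'ang',np.degrees(np.arctan2(*(b1-b2)[::-1])))
piv=f(286,437,.060); tip=f(374,156,.062); s1=f(216,143,.0505); s2=f(211,110,.0505); fl=f(208,87,.078)
an=lambda p:np.degrees(np.arctan2(*(p-piv)[::-1]))
print('piv',piv,'tip r',np.linalg.norm(tip-piv),an(tip)); 
for p in(s1,s2,fl): print(p,np.linalg.norm(p-piv),an(p))
s=ctrl.get_state()
from scipy.spatial.transform import Rotation as R
print(R.from_quat(s['tcp_rot']).as_matrix().round(3))
# side check of bar top ends
g=lambda u,v,z: onplane('side',(255+(u+.5)/5.5-.5,220+(v+.5)/5.5-.5),z)[:2]
a=g(370,322,.094);b=g(492,305,.094);print('side bar top',a,b,(a+b)/2,np.degrees(np.arctan2(*(b-a)[::-1])))
```

```text
disc [ 0.54164992 -0.13523392] bar mid [ 0.5402005 -0.1346884] len 0.05250938124344499 ang 3.1919290764099384
piv [0.46488662 0.01680375] tip r 0.12941369939183386 -18.836414370276497
[0.59718219 0.0443812 ] 0.13513930539355415 11.774879634511533
[0.61212633 0.04626231] 0.1501577090163894 11.31390640999574
[0.61663234 0.04688912] 0.15469936379807633 11.214135357511188
[[-0.001  0.444  0.896]
 [-0.001  0.896 -0.444]
 [-1.    -0.001 -0.   ]]
side bar top [ 0.51660807 -0.14128361] [ 0.56443082 -0.13802887] [ 0.54051944 -0.13965624] 3.893455989727315
```

Call:
play_rows([
  {"delta_pos":[0.06,-0.185,0.0],"delta_rot":[0,0,0.04],"claw":50},
  {"delta_pos":[0.06,-0.185,0.0],"delta_rot":[0,0,0.04],"claw":50},
  {"delta_pos":[0.06,-0.185,0.0],"delta_rot":[0,0,0.04],"claw":50},
  {"delta_pos":[0.12,-0.37,0.0],"delta_rot":[0,0,0.08],"claw":50},
  {"delta_pos":[0.12,-0.37,0.0],"delta_rot":[0,0,0.08],"claw":50},
  {"delta_pos":[0.12,-0.37,0.0],"delta_rot":[0,0,0.08],"claw":50},
  {"delta_pos":[0.12,-0.37,0.0],"delta_rot":[0,0,0.08],"claw":50},
  {"delta_pos":[0.18,-0.55,-0.02],"delta_rot":[0,0,0.12],"claw":50},
  {"delta_pos":[0.18,-0.55,-0.02],"delta_rot":[0,0,0.12],"claw":50},
  {"delta_pos":[0.18,-0.55,-0.02],"delta_rot":[0,0,0.12],"claw":50},
  {"delta_pos":[0.18,-0.55,-0.02],"delta_rot":[0,0,0.12],"claw":50},
  {"delta_pos":[0.242,-0.739,-0.02],"delta_rot":[0,0,0.166],"claw":50},
  {"delta_pos":[0.242,-0.739,-0.02],"delta_rot":[0,0,0.166],"claw":50},
  {"delta_pos":[0.242,-0.739,-0.02],"delta_rot":[0,0,0.166],"claw":50},
  {"delta_pos":[0.242,-0.739,-0.02],"delta_rot":[0,0,0.166],"claw":50},
  {"delta_pos":[0.242,-0.739,-0.02],"delta_rot":[0,0,0.166],"claw":50},
  {"delta_pos":[0.242,-0.739,-0.02],"delta_rot":[0,0,0.166],"claw":50},
  {"delta_pos":[0.242,-0.739,-0.02],"delta_rot":[0,0,0.166],"claw":50},
  {"delta_pos":[0.242,-0.739,-0.02],"delta_rot":[0,0,0.166],"claw":50},
  {"delta_pos":[0.242,-0.739,-0.02],"delta_rot":[0,0,0.166],"claw":50},
], newtons=30)

```text
time: 1.87
eef_pos: [0.5426, -0.1408, 0.2006]
tcp_rot: [-0.021, 0.707, 0.018, 0.707]
contact_force: [-0.2, 0.3, 0.1]
opening: 0.583
```

Call:
play_rows([
  {"delta_pos":[-0.002,0.006,-0.035],"delta_rot":[0,0,0.001],"claw":50},
  {"delta_pos":[-0.002,0.006,-0.07],"delta_rot":[0,0,0.001],"claw":50},
  {"delta_pos":[-0.002,0.006,-0.07],"delta_rot":[0,0,0.001],"claw":50},
  {"delta_pos":[-0.002,0.006,-0.07],"delta_rot":[0,0,0.001],"claw":50},
])

```text
time: 2.2
eef_pos: [0.5387, -0.1339, 0.1284]
tcp_rot: [-0.021, 0.708, 0.02, 0.705]
contact_force: [0.4, 0.4, 1.3]
opening: 0.583
```

Run:
```python
from h import *
s=ctrl.read_camera("side"); st=ctrl.get_state(); print(st['eef_pos'],st['tcp_rot'])
cv2.imwrite("pics/c3.png",cv2.resize(s[190:310,255:415],None,fx=5,fy=5,interpolation=cv2.INTER_CUBIC))
```

```text
[ 0.54051587 -0.13452718  0.13089518] [-0.0224523   0.70675894  0.01958082  0.70682691]
```

View pics/c3.png

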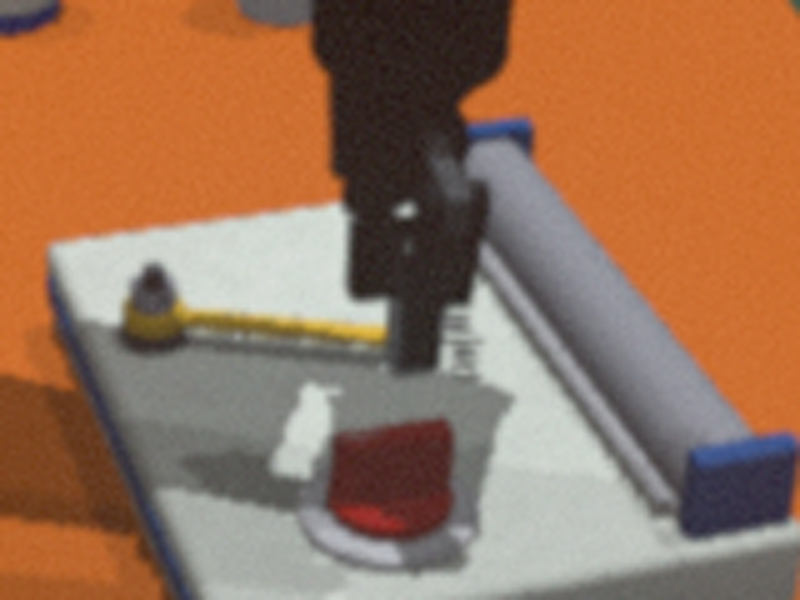

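The fingers hang over the knob, clear of the yellow arm. I go down and close.

Call:
play_rows([
  {"delta_pos":[0,0,-0.018],"delta_rot":[0,0,0],"claw":50},
  {"delta_pos":[0,0,-0.035],"delta_rot":[0,0,0],"claw":50},
  {"delta_pos":[0,0,-0.035],"delta_rot":[0,0,0],"claw":50},
  {"delta_pos":[0,0,-0.035],"delta_rot":[0,0,0],"claw":50},
  {"delta_pos":[0,0,-0.035],"delta_rot":[0,0,0],"claw":30},
  {"delta_pos":[0,0,-0.035],"delta_rot":[0,0,0],"claw":20},
  {"delta_pos":[0,0,-0.035],"delta_rot":[0,0,0],"claw":8},
  {"delta_pos":[0,0,-0.035],"delta_rot":[0,0,0],"claw":8},
  {"delta_pos":[0,0,-0.035],"delta_rot":[0,0,0],"claw":8},
  {"delta_pos":[0,0,-0.035],"delta_rot":[0,0,0],"claw":8},
  {"delta_pos":[0,0,-0.035],"delta_rot":[0,0,0],"claw":8},
], newtons=30)

```text
time: 3.17
eef_pos: [0.5405, -0.1346, 0.0959]
tcp_rot: [-0.022, 0.707, 0.02, 0.707]
contact_force: [-0.5, -0.1, -0.2]
opening: 0.094
```

Run:
```python
from h import *
s=ctrl.read_camera("side"); t=ctrl.read_camera("top"); st=ctrl.get_state(); print(st['eef_pos'],st['opening'],st['contact_force'])
a=cv2.resize(s[220:300,290:370],None,fx=5,fy=5,interpolation=cv2.INTER_CUBIC)
b=cv2.resize(t[190:290,330:430],(400,400),interpolation=cv2.INTER_CUBIC)
cv2.imwrite("pics/c4.png",np.clip(np.hstack([a,b]).astype(float)*1.6,0,255).astype('u1'))
```

```text
[ 0.54045589 -0.13454807  0.09583793] 0.09416525387141822 [-0.15531546  0.34797739  0.93726722]
```

View pics/c4.png

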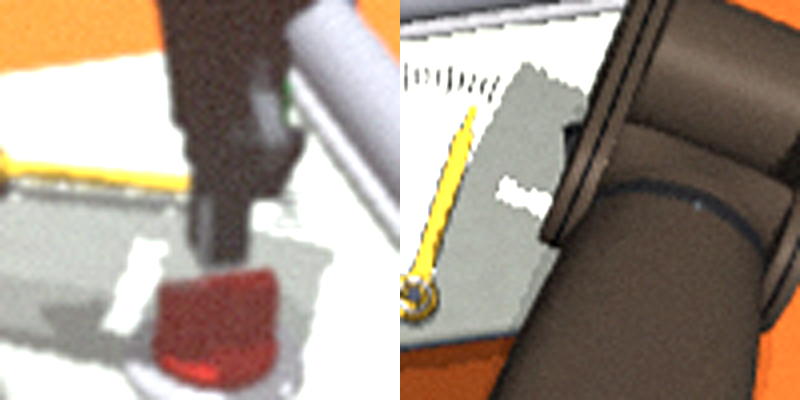

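The side view shows the fingertips ending at about (334,272), just above or behind the red bar, so the bar isn't between the pads. I'll compare that with projections.

Run:
```python
from h import *
for z in (.071,.094,.1,.12): print(z,proj('side',(.5405,-.1345,z)))
for y in(-.1345,-.12,-.1,-.08):print(y,proj('side',(.5405,y,.071)),proj('side',(.5405,y,.1)))
print('bar ends',proj('side',(.566,-.1345,.094)),proj('side',(.515,-.1375,.094)))
for n in('top','side'):
  c=ctrl.calibration(n);print({k:c[k] for k in('fx','fy','cx','cy','k1')})
print(ctrl.finger_overhang, ctrl.get_state()['qpos'])
s=ctrl.read_camera("side");R=pix(s,'red',(300,250,380,310));print(R.min(0),R.max(0))
```

```text
0.071 (np.float64(331.9057318039444), np.float64(284.09027223468917))
0.094 (np.float64(332.43459032374335), np.float64(275.1469439108309))
0.1 (np.float64(332.57449915823025), np.float64(272.77777774635155))
0.12 (np.float64(333.04678683724933), np.float64(264.77024595802686))
-0.1345 (np.float64(331.9057318039444), np.float64(284.09027223468917)) (np.float64(332.57449915823025), np.float64(272.77777774635155))
-0.12 (np.float64(330.33798412143415), np.float64(280.0561568621704)) (np.float64(330.9744928087207), np.float64(268.8160200853145))
-0.1 (np.float64(328.2345179465121), np.float64(274.6436651778181)) (np.float64(328.8287892943548), np.float64(263.5033895238708))
-0.08 (np.float64(326.19661051998463), np.float64(269.4000065976136)) (np.float64(326.75109815325305), np.float64(258.3595041719596))
bar ends (np.float64(344.35111277161815), np.float64(274.0003135453403)) (np.float64(320.70949431904694), np.float64(277.14284855320443))
{'fx': 450.13182357620394, 'fy': 450.13182357620394, 'cx': 325.5763685632255, 'cy': 246.88291996156778, 'k1': 0.03475777488329327}
{'fx': 483.400157399029, 'fy': 483.400157399029, 'cx': 311.71685074648974, 'cy': 239.25934012707825, 'k1': -0.07207538192167588}
0.025 [-0.42444412  0.16743417  1.96486372 -0.00430093  1.00754656 -2.0523288 ]
[322. 275.] [343. 296.]
```

Run:
```python
from h import *
for d in(-.045,.045):
  for z in(.18,.195,.208,.225,.24): 
    p=np.array([.2992+d*.444,.6044+d*.896,z]); print(d,z,np.round(proj('side',p),1),np.round(proj('top',p),1))
s=cv2.imread('pics/side0.png');t=cv2.imread('pics/top0.png')
a=cv2.resize(s[60:140,170:250],(400,400),interpolation=cv2.INTER_CUBIC)
b=cv2.resize(t[310:390,0:80],(400,400),interpolation=cv2.INTER_CUBIC)
cv2.imwrite("pics/c5.png",np.clip(np.hstack([a,b]).astype(float)*2,0,255).astype('u1'))
```

```text
-0.045 0.18 [200.2 131. ] [ 90.6 348.5]
-0.045 0.195 [199.7 126.3] [ 87.  349.2]
-0.045 0.208 [199.4 122.2] [ 83.8 349.9]
-0.045 0.225 [198.9 116.8] [ 79.4 350.8]
-0.045 0.24 [198.5 112. ] [ 75.4 351.6]
0.045 0.18 [212.6 122.5] [ 54.9 331.4]
0.045 0.195 [212.3 118. ] [ 50.7 331.9]
0.045 0.208 [212.  114.1] [ 47.  332.3]
0.045 0.225 [211.6 108.9] [ 41.9 332.9]
0.045 0.24 [211.3 104.3] [ 37.3 333.4]
```

View pics/c5.png

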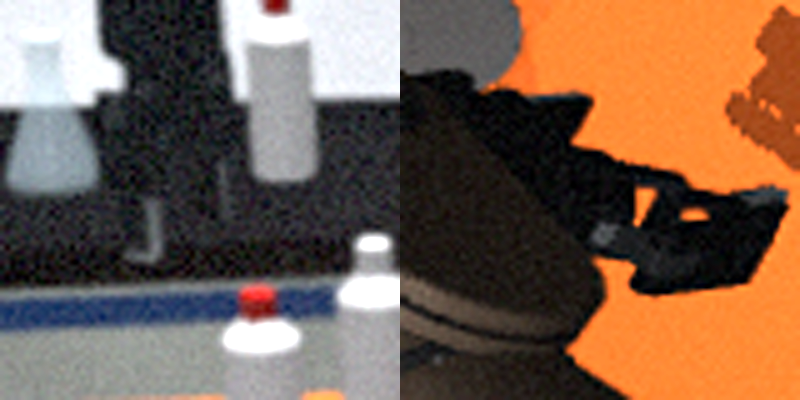

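At the start, too, both cameras put the fingertips at z≈0.24, where the reported TCP says about 0.208. So the fingers are really about 29 mm higher than reported, and they closed above the bar. I'll open, go down in steps watching the force, and check.

Call:
play_rows([
  {"delta_pos":[0,0,0.01],"delta_rot":[0,0,0],"claw":50},
  {"delta_pos":[0,0,0.01],"delta_rot":[0,0,0],"claw":50},
  {"delta_pos":[0,0,0.01],"delta_rot":[0,0,0],"claw":50},
  {"delta_pos":[0,0,0.01],"delta_rot":[0,0,0],"claw":50},
  {"delta_pos":[0,0,0],"delta_rot":[0,0,0],"claw":50},
  {"delta_pos":[0,0,-0.006],"delta_rot":[0,0,0],"claw":50},
  {"delta_pos":[0,0,-0.012],"delta_rot":[0,0,0],"claw":50},
  {"delta_pos":[0,0,-0.018],"delta_rot":[0,0,0],"claw":50},
  {"delta_pos":[0,0,-0.022],"delta_rot":[0,0,0],"claw":50},
  {"delta_pos":[0,0,-0.022],"delta_rot":[0,0,0],"claw":50},
])

```text
time: 4.15
eef_pos: [0.5395, -0.1341, 0.0721]
tcp_rot: [-0.022, 0.708, 0.02, 0.706]
contact_force: [0.5, 0.0, 0.5]
opening: 0.591
```

Run:
```python
from h import *
s=ctrl.read_camera("side"); st=ctrl.get_state(); print(st['eef_pos'],st['opening'],st['contact_force'])
for y in(-.1345-.03,-.1345+.03):
  for z in(.07,.08,.09): print(y,z,proj('side',(.5405,y,z)))
cv2.imwrite("pics/c6.png",np.clip(cv2.resize(s[220:310,275:375],None,fx=6,fy=6,interpolation=cv2.INTER_CUBIC).astype(float)*1.6,0,255).astype('u1'))
```

```text
[ 0.53990274 -0.13431902  0.07282837] 0.5825895691549757 [-0.62032905  0.67772119  0.0877212 ]
-0.1645 0.07 (np.float64(335.2440899559107), np.float64(293.13429502540436))
-0.1645 0.08 (np.float64(335.49669497435383), np.float64(289.2272050799162))
-0.1645 0.09 (np.float64(335.75181114874977), np.float64(285.2772241699347))
-0.10450000000000001 0.07 (np.float64(328.68145644033837), np.float64(276.225499357536))
-0.10450000000000001 0.08 (np.float64(328.8875181211), np.float64(272.4177524473223))
-0.10450000000000001 0.09 (np.float64(329.0955352341241), np.float64(268.57066699366163))
```

View pics/c6.png

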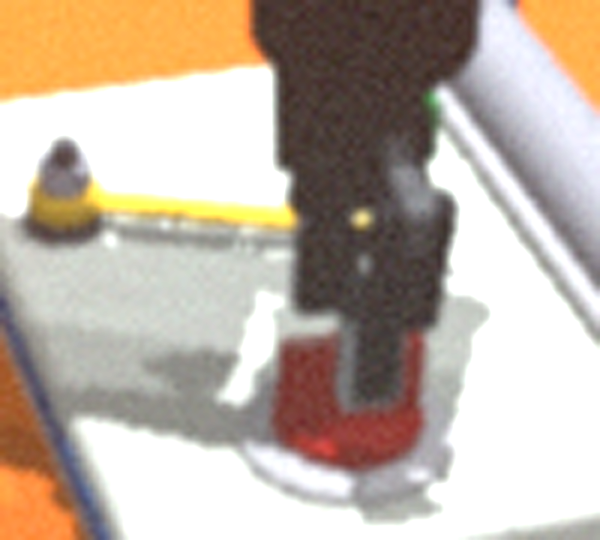

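The near finger is now in front of the bar, with its tip at about z=0.083 and some 3 mm too far in +x. I'll go 5 mm lower, shift 2 mm back, and close.

Call:
play_rows([
  {"delta_pos":[-0.002,0,-0.006],"delta_rot":[0,0,0],"claw":50},
  {"delta_pos":[-0.002,0,-0.006],"delta_rot":[0,0,0],"claw":40},
  {"delta_pos":[-0.002,0,-0.006],"delta_rot":[0,0,0],"claw":30},
  {"delta_pos":[-0.002,0,-0.006],"delta_rot":[0,0,0],"claw":20},
  {"delta_pos":[-0.002,0,-0.006],"delta_rot":[0,0,0],"claw":14},
  {"delta_pos":[-0.002,0,-0.006],"delta_rot":[0,0,0],"claw":8},
  {"delta_pos":[-0.002,0,-0.006],"delta_rot":[0,0,0],"claw":8},
  {"delta_pos":[-0.002,0,-0.006],"delta_rot":[0,0,0],"claw":8},
  {"delta_pos":[-0.002,0,-0.006],"delta_rot":[0,0,0],"claw":8},
], newtons=30)

```text
time: 4.95
eef_pos: [0.538, -0.1369, 0.0673]
tcp_rot: [-0.024, 0.707, 0.019, 0.706]
contact_force: [-1.5, -6.8, -2.1]
opening: 0.156
```

Gripped, at 13.3 mm opening. I turn clockwise by about half first.

Call:
play_rows([
  {"delta_pos":[0,-0.002,0],"delta_rot":[0,0,-0.02],"claw":8},
  {"delta_pos":[0,-0.002,0],"delta_rot":[0,0,-0.05],"claw":8},
  {"delta_pos":[0,-0.002,0],"delta_rot":[0,0,-0.08],"claw":8},
  {"delta_pos":[0,-0.002,0],"delta_rot":[0,0,-0.11],"claw":8},
  {"delta_pos":[0,-0.002,0],"delta_rot":[0,0,-0.14],"claw":8},
  {"delta_pos":[0,-0.002,0],"delta_rot":[0,0,-0.17],"claw":8},
  {"delta_pos":[0,-0.002,0],"delta_rot":[0,0,-0.2],"claw":8},
  {"delta_pos":[0,-0.002,0],"delta_rot":[0,0,-0.2],"claw":8},
  {"delta_pos":[0,-0.002,0],"delta_rot":[0,0,-0.2],"claw":8},
], newtons=40)

```text
time: 5.7
eef_pos: [0.5384, -0.1352, 0.0673]
tcp_rot: [0.199, 0.68, -0.199, 0.677]
contact_force: [2.5, 10.5, 1.0]
opening: 0.15
```

```bash
cat >> h.py <<'E'
def armang(im,piv=np.array([.46489,.0168])):
    P,Q=arm(im); d=Q-piv; r=np.hypot(*d.T); a=np.degrees(np.arctan2(d[:,1],d[:,0])); k=(r>.04)&(r<.135)
    d=d[k]; w=np.linalg.svd(d-d.mean(0))[2][0]; w=w*np.sign(w[0])
    return k.sum(), r[k].max(), np.degrees(np.arctan2(d[:,1].sum(),d[:,0].sum())), np.degrees(np.arctan2(w[1],w[0]))
E
python3 - <<'E'
from h import *
st=ctrl.get_state(); print(st['eef_pos'],st['tcp_rot'],st['opening'],st['contact_force'],st['wrist_torque'])
t=ctrl.read_camera('top'); cv2.imwrite('pics/t2.png',t); print(armang(cv2.imread('pics/top0.png')),armang(t))
G=pix(t,'grn',BOX);print(len(G),G.mean(0))
E
```

```text
[ 0.53840883 -0.13523748  0.0673084 ] [ 0.19874042  0.68040337 -0.19884958  0.67676609] 0.1497230605369318 [ 2.51010758 10.47497022  0.95027099] [ 1.78559506 -0.38763226 -0.05135177]
(np.int64(136), np.float64(0.12717461883265016), np.float64(-18.659727507366274), np.float64(-18.99725583901034)) (np.int64(142), np.float64(0.12914981939972742), np.float64(0.2835011161859574), np.float64(0.3479538394913719))
46 [320.52173913 207.82608696]
```

Arm now at 0.3° (was −18.8°), flag at about 11.4°. That leaves about 22° of knob.

Call:
play_rows([
  {"delta_pos":[0,0,0],"delta_rot":[0,0,-0.03],"claw":8},
  {"delta_pos":[0,0,0],"delta_rot":[0,0,-0.06],"claw":8},
  {"delta_pos":[0,0,0],"delta_rot":[0,0,-0.09],"claw":8},
  {"delta_pos":[0,0,0],"delta_rot":[0,0,-0.115],"claw":8},
  {"delta_pos":[0,0,0],"delta_rot":[0,0,-0.12],"claw":8},
  {"delta_pos":[0,0,0],"delta_rot":[0,0,-0.12],"claw":8},
  {"delta_pos":[0,0,0],"delta_rot":[0,0,-0.12],"claw":8},
])

```text
time: 6.33
eef_pos: [0.5393, -0.1342, 0.0673]
tcp_rot: [0.324, 0.631, -0.321, 0.628]
contact_force: [3.0, 5.2, -2.1]
opening: 0.154
```

Run:
```python
from h import *
st=ctrl.get_state(); print(st['tcp_rot'],st['opening'],st['contact_force'])
t=ctrl.read_camera('top'); print(armang(t))
cv2.imwrite("pics/c7.png",np.clip(cv2.resize(t[195:275,295:375],None,fx=7.4,fy=7.4,interpolation=cv2.INTER_CUBIC).astype(float)*1.2,0,255).astype('u1'))
G=pix(t,'grn',BOX)
Q=np.array([onplane('top',p,.0505)[:2] for p in G if p[1]>=208])-[.46489,.0168]; print('stripe',len(Q),np.degrees(np.arctan2(*Q.mean(0)[::-1])),np.hypot(*Q.T).min(),np.hypot(*Q.T).max())
```

```text
[ 0.32354722  0.6307162  -0.32096509  0.62808891] 0.153802551628831 [ 3.00512384  5.23829917 -2.0643289 ]
(np.int64(138), np.float64(0.1290691968602633), np.float64(11.078643237247265), np.float64(11.078822841359253))
stripe 23 11.094082489515705 0.13627753486422903 0.15156924448409123
```

View pics/c7.png

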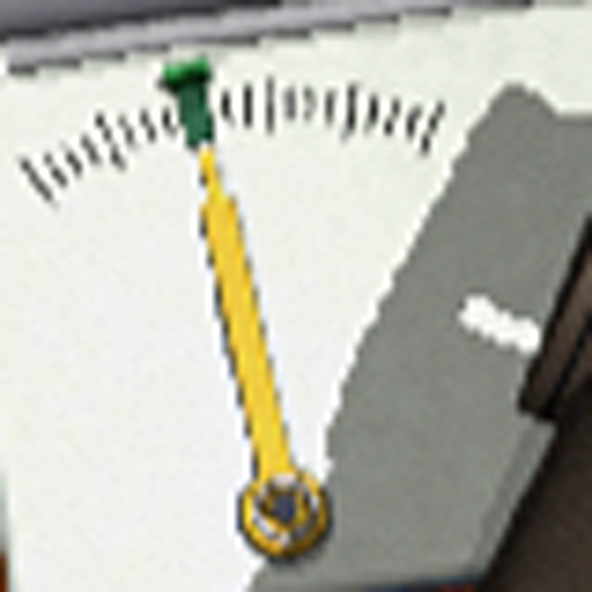

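The tip meets the green stripe in the crop: tip (206,152), stripe foot (199,147). I'll do one finer comparison before letting go.

Run:
```python
from h import *
t=np.mean([ctrl.read_camera('top').astype(float) for _ in range(4)],0)
piv=np.array([.46489,.0168])
def rows(w,z,r0,r1,x0,x1):
    for y in range(r0,r1):
        v=np.clip(w[y,x0:x1],0,None); v[v<15]=0
        if v.sum()>40:
            q=onplane('top',((v*np.arange(x0,x1)).sum()/v.sum(),y),z)[:2]-piv
            print(y,int(v.sum()),q.round(4),np.degrees(np.arctan2(q[1],q[0])).round(2))
rows(t[...,1]-t[...,2],.0505,202,216,312,330)   # green minus red: stripe
print(); rows(np.minimum(t[...,1],t[...,2])-t[...,0]-10,.061,213,256,312,345)
```

```text
203 221 [0.1612 0.0292] 10.28
204 389 [0.1586 0.0313] 11.17
205 244 [0.1559 0.0323] 11.7
206 121 [0.1532 0.03  ] 11.08
207 134 [0.1505 0.0291] 10.96
208 146 [0.1478 0.029 ] 11.09
209 144 [0.1452 0.0285] 11.12
210 172 [0.1425 0.0278] 11.04
211 184 [0.1398 0.0277] 11.21
212 166 [0.1371 0.0268] 11.08
213 165 [0.1345 0.0269] 11.29

215 113 [0.1271 0.024 ] 10.71
216 224 [0.1244 0.0241] 10.97
217 201 [0.1218 0.024 ] 11.15
218 185 [0.1192 0.0232] 11.02
219 171 [0.1165 0.0221] 10.76
220 209 [0.1139 0.0219] 10.87
221 257 [0.1112 0.021 ] 10.69
222 409 [0.1086 0.0203] 10.6
223 484 [0.1059 0.0205] 10.94
224 461 [0.1033 0.02  ] 10.96
225 452 [0.1007 0.0192] 10.82
226 475 [0.098  0.0189] 10.94
227 476 [0.0954 0.0186] 11.02
228 486 [0.0928 0.0181] 11.02
229 465 [0.0902 0.0177] 11.09
230 449 [0.0875 0.0169] 10.94
231 469 [0.0849 0.0164] 10.94
232 477 [0.0823 0.0158] 10.86
233 458 [0.0797 0.0153] 10.9
234 450 [0.077  0.0146] 10.75
235 468 [0.0744 0.0143] 10.9
236 483 [0.0718 0.014 ] 11.07
237 485 [0.0692 0.0135] 11.04
238 460 [0.0666 0.013 ] 11.02
239 462 [0.0639 0.0123] 10.9
240 478 [0.0613 0.0121] 11.15
241 499 [0.0587 0.0116] 11.17
242 489 [0.0561 0.011 ] 11.08
243 456 [0.0535 0.0106] 11.2
244 477 [0.0509 0.0099] 10.97
245 496 [0.0483 0.0096] 11.21
246 491 [0.0457 0.0089] 11.07
247 457 [0.0431 0.0084] 11.02
248 459 [0.0405 0.0077] 10.82
249 470 [0.0379 0.0074] 11.13
250 490 [0.0353 0.0069] 11.12
251 482 [0.0327 0.0063] 10.95
252 464 [0.0301 0.0061] 11.38
253 486 [0.0275 0.0053] 10.96
254 492 [0.0249 0.005 ] 11.27
255 492 [0.0223 0.0043] 11.02
```

They agree within about 0.15° (0.3 mm). I let go, opening in place and then lifting.

Call:
play_rows([
  {"delta_pos":[0,0,0],"delta_rot":[0,0,0],"claw":20},
  {"delta_pos":[0,0,0],"delta_rot":[0,0,0],"claw":35},
  {"delta_pos":[0,0,0],"delta_rot":[0,0,0],"claw":50},
  {"delta_pos":[0,0,0],"delta_rot":[0,0,0],"claw":50},
  {"delta_pos":[0,0,0],"delta_rot":[0,0,0],"claw":50},
  {"delta_pos":[0,0,0.02],"delta_rot":[0,0,0],"claw":50},
  {"delta_pos":[0,0,0.05],"delta_rot":[0,0,0],"claw":50},
  {"delta_pos":[0,0,0.09],"delta_rot":[0,0,0],"claw":50},
  {"delta_pos":[0,0,0.13],"delta_rot":[0,0,0],"claw":50},
  {"delta_pos":[0,0,0.13],"delta_rot":[0,0,0],"claw":50},
  {"delta_pos":[0,0,0.13],"delta_rot":[0,0,0],"claw":50},
])

```text
time: 7.5
eef_pos: [0.5412, -0.1352, 0.2014]
tcp_rot: [0.324, 0.628, -0.321, 0.631]
contact_force: [-0.2, -0.7, -0.9]
opening: 0.584
```

Run:
```python
from h import *
t=ctrl.read_camera('top'); s=ctrl.read_camera('side'); print(armang(t),ctrl.get_state()['contact_force'])
a=t[190:290,285:415]; cv2.imwrite("pics/c8.png",np.vstack([np.hstack([cv2.resize(t,(400,300)),cv2.resize(a,(390,300),interpolation=cv2.INTER_CUBIC)]),np.hstack([cv2.resize(s,(400,300)),cv2.resize(s[220:310,265:385],(390,300))])]))
```

```text
(np.int64(137), np.float64(0.1290691968602633), np.float64(11.04797508144477), np.float64(11.020030708903949)) [0.90216346 0.34124631 0.69171505]
```

View pics/c8.png

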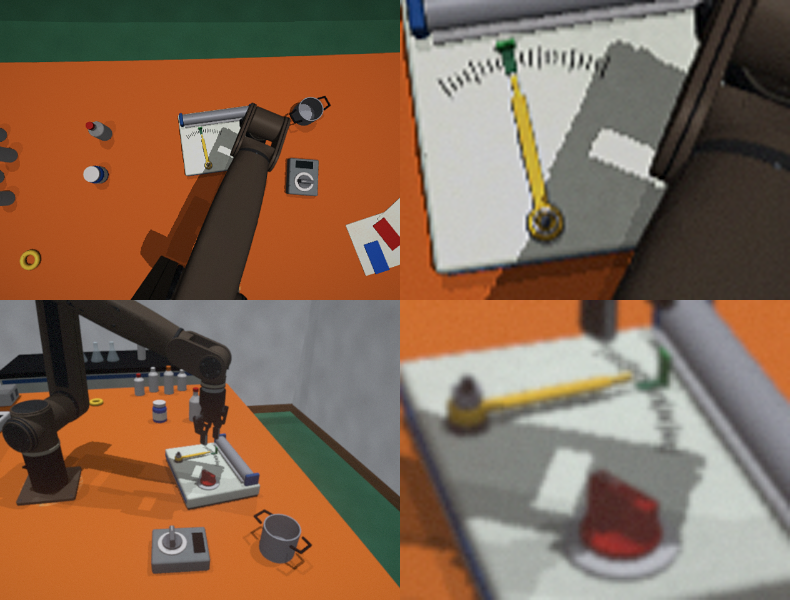

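After release the arm still points at the flag, the gripper is clear, and the dial, pot, jar and bottle stand as before.

```bash
python3 -c "
from plant import ctrl
print(ctrl.sign_off())"
```

```text
the job is handed in; nothing more can be done
None
```

I gripped the red knob, turned it about 58° (1.0 rad) clockwise in two steps, let go and lifted clear. The job was handed in at about 8 s on the robot's clock.

- **Result:** after release the yellow arm points at 11.0° and the green stripe is at 11.1°, about 0.3 mm apart at the tip. The arm did not move on letting go, and the force reading was near zero. The grey dial, pot, jar and bottle look unmoved in the last pictures; I did not measure them.
- **Disagreement:** the fingertips stood about 29 mm higher in both cameras than the reported tool position implied. Because of this my first grasp closed on air above the knob. I corrected the height from the pictures, and the second grasp held.
- **Side load:** the force on the tool during the turn was about 11 N at most in the readings I took.

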